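# Stow the locking wheel nut key and hold the bayonet lid half turned

### The job

Stand the chrome locking wheel nut key, wide end down, in the empty pocket of the round canister beside the two nuts and let go of it; then drop the bayonet lid in through the rim slots and turn it clockwise (seen from above) half way to its lock, about 40 degrees, to the thin black rib on the canister. It must not reach the lock click: finish still gripping the lid there, seated and still, so that I can fit the seal tag, and leave the other things on the shelf alone.

Things in the scene. Friction and masses are not known exactly. Their poses are not given: they have to be found in the camera images.
- canister: Round open grey plastic canister, bolted down with a steel strap 150 x 60 x 4 mm along its own x (cannot move). Outer diameter 116 mm, rim top 84 mm above the shelf. Origin: centre of the underside; z up. Two nuts stand inside on its -x side; the empty key pocket is at +x. Two slots in the rim, at own +y and -y, let the lid's lugs through.
- mouth (a point): Centre of the canister's mouth, on its axis, level with the rim top, 84 mm above the shelf. The mouth is a 92 mm diameter hole in a rim 5 mm thick; under the rim the wall is at radius 54 mm.
- slot (a point): Middle of the +y rim slot, 50 mm from the axis, at rim height (the other slot is across from it). Each slot is about 21 mm wide, cut outward to radius 54 mm, and marked outside by a broad ear 22 mm wide reaching radius 66 mm. The lugs drop through here, then turn clockwise (seen from above) under the rim; counter-clockwise is blocked.
- half_mark (a point): Thin black rib outside the canister's wall, 42 degrees clockwise of the +y slot about the axis: where a lug (the line of the bar) should stop, half way. A like rib is across from it. The sprung click ball of the lock is first felt by the lug at about 61 degrees, and the lock (double rib, 81 to 87 degrees) is the end of travel.
- key_pocket (a point): Centre of the floor of the empty round pocket: 31 mm diameter, 18 mm from the canister's axis along its own +x, floor 8 mm above the shelf. The white insert around it is 8 mm higher (16 mm above the shelf). Fingers have most room if they close along the canister's own y.
- key: Chrome locking wheel nut key, standing on the shelf, 58 mm tall, 160 g: base 27 mm diameter up to 18 mm, then a round shank 22 mm diameter up to 48 mm, then a hex end 20 mm across. Origin: centre of its underside, z up.
- lid: Grey plastic bayonet lid lying right way up on the shelf, about 140 g. Origin: centre of the underside, z up. Plug 87 mm diameter, 0 to 12 mm height; flange disc 112 mm diameter, 12 to 17 mm. A grip bar on top along own y. Seated in the canister, flange on the rim, its origin is 72 mm above the shelf (12 mm higher if the lugs sit on the rim). A half turn of it looks and fits the same.
- lid_bar (a point): Centre of the lid's grip bar, 34 mm above the lid's underside. The bar is 16 mm thick (own x), 70 mm long (own y), from 17 to 51 mm height.
- lug (a point): End of the lid's +y lug, 51 mm from its axis, under the flange in line with the bar (another at -y; black dashes on the flange above them). Lugs are 12 mm wide, at heights 0 to 5 mm of the lid; seated, they have 2 mm of free height under the rim.
- nut_a: Chrome wheel nut, 23 mm diameter, 36 mm tall, standing in the canister's pocket at own (-14, 16) mm. Origin: centre of its underside.
- nut_b: Chrome wheel nut like the other, in the pocket at own (-14, -16) mm.
- torch: Bystander: yellow LED work torch lying down, 165 mm long along its x, 48 mm high. Origin: under its middle.
- chock: Bystander: red plastic wheel chock, 150 x 85 x 70 mm. Origin: centre of its underside.
- spray: Bystander: closed green spray bottle standing upright, 72 mm diameter, 225 mm tall. Origin: centre of its underside.
Things that resemble listed ones, but are neither listed nor needed, are in the scene too. Leave any turquoise look-alike of the lid alone. Leave any brown look-alike of the key alone.

How it is judged:
By the outcome, as a careful person would: the job done as asked, in the order asked, and still so for the second after the job is handed in, while the arm keeps its last pose, push and grip.
It also fails if it takes over 58 s, if anything falls off the work surface, if the arm or the gripper's body presses on something with over 40 N, if the wrist force passes 120 N, or if a joint passes its speed limit or range.

### The arm

A 6-joint arm with a two-finger parallel gripper is mounted at the origin on the work surface. World frame = base frame: x ahead of the robot, y to its left, z up, the work surface at z = 0. Lengths are in m, angles in rad, forces in N, time in s.
With the tool pointing down it reaches from about 0.425 to 0.95 m from the base axis. Payload 3.5 kg.
Tool frame: the origin (TCP) lies between the finger pads; the fingertips stand 22 mm ahead of it and the grasp point (between the pads) lies 3 mm ahead of it (ctrl.nose_length is the z of the fingertips in the tool frame, in m); z points along the fingers, y is the line along which they close (so a half turn about z gives the same grasp; the last joint's range is limited). The gripper opens to 85 mm and grips with 20 to 120 N. Pads are 22 mm wide; open, the fingers measure 114 mm over their backs; the gripper's body (76 mm by 85 mm) begins 54 mm behind the grasp point. The pads swing forward as they close: fully open they stand 13 mm farther back than shut.
Start: joints at [-1.265, 0.286, 1.577, -0, 1.279, -0.15], TCP at [0.297, -0.606, 0.253] pointing down, gripper open.
Joint ranges: [-2.77, 2.77], [-0.9, 2.22], [0.21, 2.48], [-1.53, 4.67], [0.24, 2.81], [-2.84, 2.84]. Speed limits (rad/s): [2.79, 2.79, 3.14, 3.14, 3.14, 3.14].

### API

Orientations are given as a unit quaternion [x, y, z, w].
In Python, from plant import ctrl gives the robot as it stands. The module is installed in compiled form; this text tells all that it offers.
- The arm moves only by the tool send_rows, never from a script. Its argument "rows" is text: rows parted by semicolons, each of 7 numbers parted by spaces: the turn, a rotation vector about the tool's x, y, z in shares of 180 degrees (1.0 is 180 degrees), then the shift along the tool's x, y, z in a scale on which 1.0 is 1000 mm, then the opening, from -1 (shut) to 1 (fully open). A call has 1 to 8 rows; each row is the pose to reach, as a shift and turn from the pose commanded when the call began, along the tool's axes at that moment; what a row does not reach only later rows make up. A row lasts 1/8 s, in which the tool goes at most 62.5 mm and 10.7 degrees, less where a joint would pass 70% of its speed; a pose out of reach is approached as far as the arm can. Shift and turn numbers lie between -1 and 1, and a call with a number outside is refused. A call with a gripper value outside its range is refused whole. The fingers move at their own pace and stop on an object; "grip_force" is the grip in N (left out, the last holds). Time passes only in rows, so rows that repeat a pose let the fingers close. It gives the time, the measured TCP pose, the force, the opening and the grip force at its end, in the units of the state.
- ctrl.get_state(): the state, without advancing time (a new reading comes with each control period).
- ctrl.read_camera(name): name is "scene" or "top"; returns a dict with "color" (384x512x3 uint8, red, green, blue), "fx", "fy", "cx", "cy" (pixels), "extrinsics" (4x4, takes a point from world to camera coordinates). Camera axes: x right, y down, z forward; pixel columns grow to the right and rows downward; lengths in m; the calibration is good to about 2 mm. A picture is of the moment at which its call begins. There is no depth.
- ctrl.sign_off(): hands the job in; it is judged then, once.
Trained networks look in a picture, given as the dict that the camera call returned (one of the last four; its "shot" number tells which), for a name from the list of things; names that differ only in an ending like _2 or _b are one class to them, and where a whole thing is asked for, a point or a joint stands for the part that bears it (a point fixed in the world has none). Each returns a list of dicts, best first, with "p" (0 to 1); they miss things now and then, are a little off and sometimes report something else, mostly with a low value. They report only what shows in the picture. A call takes as long as a camera call. They do not tell look-alikes from the thing itself.
- ctrl.look_for(picture, target): "position" ([x, y, z] in m, in the coordinates of the camera as it stood for that picture, good to about 4 mm: the middle of the surface that is visible of it).
The state is a dict: "time": time; "qpos": joint angles; "dq": joint speeds; "joint_efforts": joint torques, N m; "eef_pos": TCP position; "tcp_rot": TCP orientation; "contact_force": force on the tool from outside, world axes, zero at the start; "wrist_torque": the same for the moment, N m; "opening": opening from 0.0 (shut) to 1.0 (fully open); "finger_force": force on a finger pad.
Only numpy, scipy, OpenCV 4.12 (cv2) and the standard library are available. Lean on these libraries where they do the work, as an engineer would, in place of code of your own. Each camera call takes 0.05 s, during which the arm holds its last target. There are 200 camera calls.

## Working session

There is one attempt and no reset: what is moved stays moved. The work goes in short steps, Python scripts to look and compute and a tool call to move; the robot and the scene stay as the last step left them, time stands still between calls to the robot, and variables do not carry over. Pictures are saved under pics/ and viewed, at most 10 in all, crops included, and the job is handed in when it is done.

Besides the shell and the picture viewer there is one more tool, called as name(argument=value, ...) on one line, values as JSON. send_rows: Moves the arm, as the interface text tells. Its arguments: {"type":"object","properties":{"rows":{"type":"string"},"grip_force":{"type":"number"}},"required":["rows"]}

```bash
mkdir -p pics; cat > h.py <<'E'
import numpy as np, cv2
from plant import ctrl
from scipy.spatial.transform import Rotation as R
def shot(n): return ctrl.read_camera(n)
def save(p,f,crop=None,s=1):
    im=cv2.cvtColor(p['color'],cv2.COLOR_RGB2BGR)
    if crop: x0,y0,x1,y1=crop; im=im[y0:y1,x0:x1]
    cv2.imwrite('pics/'+f,cv2.resize(im,None,fx=s,fy=s,interpolation=cv2.INTER_CUBIC))
def w2p(p,X):
    c=p['extrinsics']@np.r_[X,1]; return np.array([p['fx']*c[0]/c[2]+p['cx'],p['fy']*c[1]/c[2]+p['cy']])
def p2w(p,uv,z):
    E=p['extrinsics'];Rm=E[:3,:3];o=-Rm.T@E[:3,3]
    d=Rm.T@np.array([(uv[0]-p['cx'])/p['fx'],(uv[1]-p['cy'])/p['fy'],1]);return o+d*(z-o[2])/d[2]
def c2w(p,c): return (np.linalg.inv(p['extrinsics'])@np.r_[c,1])[:3]
E
cat > a.py <<'E'
from h import *
s=ctrl.get_state();print(s['eef_pos'],s['tcp_rot'],s['opening'],s['time'])
for n in('top','scene'):
    p=shot(n);save(p,n+'0.png',s=1.5);print(n,p['fx'],-p['extrinsics'][:3,:3].T@p['extrinsics'][:3,3])
    for t in('canister','mouth','slot','half_mark','key_pocket','key','lid','lid_bar','lug','nut_a','torch','chock','spray'):
        for r in ctrl.look_for(p,t)[:3]:
            w=c2w(p,r['position']);print(t,round(r['p'],2),w.round(3),w2p(p,w).round(0))
E
python3 a.py
```

```text
[ 0.29697182 -0.60549412  0.25193935] [ 9.74139461e-01  2.25944630e-01 -8.69305304e-05 -1.15164754e-03] 1.0009273614266072 0.0
top 368.05347396523865 [0.35396429 0.0410735  1.0998017 ]
canister 0.56 [0.579 0.033 0.015] [261. 179.]
mouth 0.71 [0.585 0.037 0.018] [259. 177.]
slot 0.66 [0.581 0.036 0.019] [260. 178.]
slot 0.29 [0.521 0.235 0.016] [194. 200.]
half_mark 0.75 [0.579 0.037 0.015] [260. 179.]
key_pocket 0.68 [0.583 0.038 0.011] [259. 178.]
key 0.66 [ 0.534 -0.206  0.046] [344. 190.]
key 0.62 [ 0.612 -0.216  0.047] [345. 164.]
lid 0.85 [0.548 0.391 0.015] [142. 192.]
lid 0.65 [0.339 0.303 0.021] [170. 263.]
lid 0.63 [0.523 0.232 0.018] [195. 199.]
lid_bar 0.97 [0.542 0.392 0.02 ] [141. 194.]
lid_bar 0.95 [0.526 0.232 0.016] [195. 198.]
lid_bar 0.92 [0.339 0.309 0.016] [168. 262.]
lug 0.93 [0.544 0.386 0.017] [144. 194.]
lug 0.87 [0.342 0.306 0.015] [169. 262.]
lug 0.62 [0.526 0.233 0.015] [195. 198.]
torch 0.6 [ 0.729 -0.258  0.039] [356. 126.]
chock 0.72 [ 0.748 -0.025  0.042] [279. 122.]
spray 0.77 [0.755 0.208 0.138] [196. 110.]
scene 405.1452734738896 [ 0.98469786 -0.3344
[... 240 characters left out ...]
02.]
key_pocket 0.7 [0.576 0.042 0.041] [253. 203.]
key 0.47 [ 0.549 -0.215  0.041] [154. 268.]
lid 0.89 [0.554 0.396 0.017] [340. 130.]
lid 0.79 [0.535 0.229 0.017] [294. 159.]
lid 0.58 [0.353 0.301 0.017] [264. 113.]
lid_bar 0.81 [0.531 0.233 0.017] [294. 157.]
lid_bar 0.78 [0.353 0.303 0.018] [264. 112.]
lid_bar 0.71 [0.557 0.396 0.017] [341. 131.]
lug 0.65 [0.553 0.397 0.016] [340. 130.]
lug 0.64 [0.354 0.303 0.011] [264. 114.]
lug 0.62 [0.541 0.228 0.016] [295. 160.]
nut_a 0.47 [0.561 0.044 0.038] [249. 200.]
torch 0.91 [ 0.725 -0.26   0.038] [191. 346.]
chock 0.56 [ 0.775 -0.035  0.044] [296. 282.]
chock 0.43 [ 0.547 -0.216  0.038] [153. 268.]
spray 0.84 [0.779 0.203 0.132] [377. 188.]
```

View pics/top0.png

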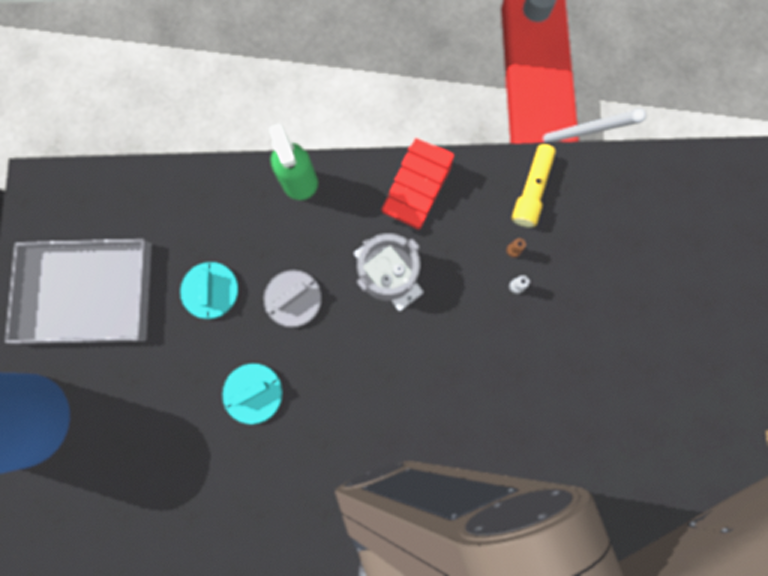

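View pics/scene0.png

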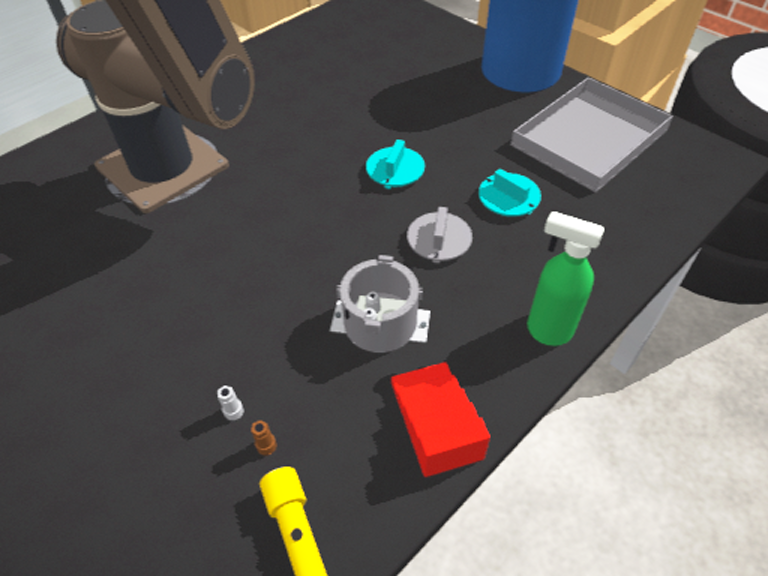

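The grey lid is at top (195,199), with turquoise look-alikes at (140,194) and (168,262). The chrome key is at (346,190), with its brown look-alike at (344,165). The grey canister is at (259,178), and its nuts are on the lower-right side. By the description I choose the chrome key and the grey lid, and I'll check both in a close crop.

```bash
cat > b.py <<'E'
from h import *
T=shot('top');S=shot('scene')
def c(p,u,v,w,s):
    im=cv2.cvtColor(p['color'],cv2.COLOR_RGB2BGR)
    return cv2.resize(im[v-w//2:v+w//2,u-w//2:u+w//2],(s,s),interpolation=cv2.INTER_CUBIC)
a=np.hstack([c(T,260,178,60,300),c(T,195,199,50,250)[:, :].copy() if 0 else cv2.resize(c(T,195,199,50,250),(250,300))[:300],c(T,346,180,50,250) if 0 else cv2.resize(c(T,346,180,50,250),(250,300))])
b=np.hstack([c(S,253,203,76,300),cv2.resize(c(S,294,157,60,300),(250,300)),cv2.resize(c(S,160,278,60,300),(250,300))])
cv2.imwrite('pics/crop.png',np.vstack([a,b]))
E
python3 b.py
```

```text
(no output)
```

View pics/crop.png

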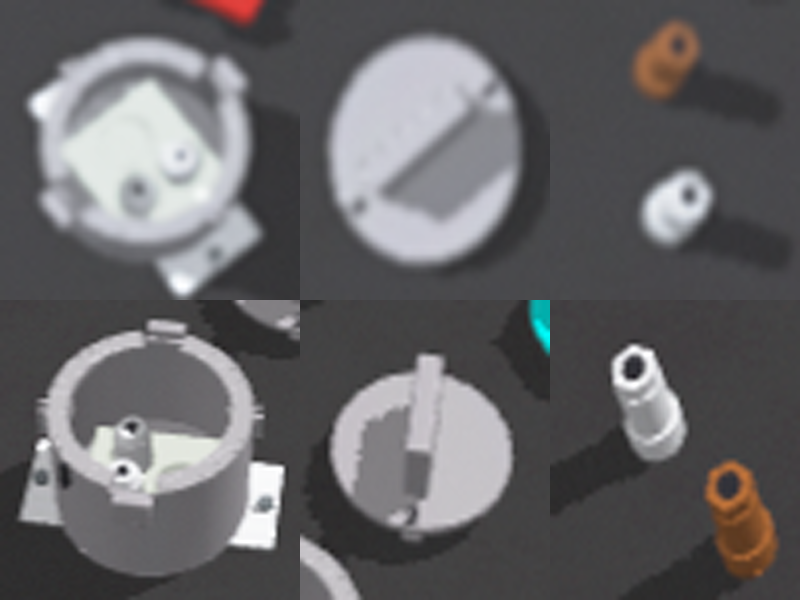

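The crop confirms the choices: the chrome key is at top (346,190), the grey lid is at (195,199) with dashes at about (208,189) and (182,208), and the canister ears are at about (276,163) and (241,189). The nuts are toward the lower-right strap end, so own +x points up-left. Next I turn these pixels into positions.

```bash
cat > c.py <<'E'
from h import *
T=shot('top');S=shot('scene')
f=lambda n,p,uv,z:print(n,(p2w(p,uv,z)*1000).round(1))
print('canister');f('rimc',T,(259.2,175.6),.084);f('ear1',T,(276,163),.084);f('ear2',T,(241.4,189.4),.084);f('strapend-x',T,(274.4,201),.004)
# scene crop scale 300/76, origin 215,165
g=lambda x,y:(215+x*76/300,165+(y-300)*76/300)
f('S rimc',S,g(150,413),.084);f('S ear far',S,g(166,327),.084);f('S ear near',S,g(133,495),.084)
f('S strap R',S,g(270,505),.004);f('S strap L',S,g(33,482),.004)
f('nutA T',T,(230+180/5,148+158/5),.044);f('nutB T',T,(230+138/5,148+190/5),.044)
print('key');f('hexT',T,(348.6,187.5),.058);f('hexS',S,(149.9,261.6),.058);f('baseS',S,(130+107/4.167,248+137/5),.012)
print('lid')
f('T c',T,(195,199),.017);f('S c',S,(293.3,157.4),.017);f('d1',T,(208,189),.017);f('d2',T,(181.6,208.5),.017)
# lid ellipse fits by segmentation
for n,p,(u,v) in(('T',T,(195,199)),('S',S,(293,157))):
    im=p['color'].astype(int);m=((im.sum(2)>300)).astype(np.uint8)
    m=m*0+ (im.sum(2)>300); m=m.astype(np.uint8);k=np.zeros_like(m);k[v-35:v+35,u-30:u+30]=1;m*=k
    cs,_=cv2.findContours(m,cv2.RETR_EXTERNAL,cv2.CHAIN_APPROX_NONE)
    cc=max(cs,key=cv2.contourArea);w=np.array([p2w(p,q[0],.0155)[:2] for q in cv2.convexHull(cc)])
    x,r=cv2.minEnclosingCircle((w*1000).astype(np.float32));A=np.c_[2*w,np.ones(len(w))];s=np.linalg.lstsq(A,(w**2).sum(1),rcond=None)[0]
    print(n,x,r,s[:2]*1000,np.sqrt(s[2]+s[:2]@s[:2])*1000)
# key blob
im=T['color'].astype(int);m=(im.min(2)>110);vs,us=np.nonzero(m[180:200,335:358]);f('keyblob',T,(us.mean()+335,vs.mean()+180),.03)
im=S['color'].astype(int);m=(im.min(2)>100);vs,us=np.nonzero(m[250:285,140:172]);f('keyblobS',S,(us.mean()+140,vs.mean()+250),.03)
E
python3 c.py
```

```text
canister
rimc [574.8  38.   84. ]
ear1 [610.  -10.6  84. ]
ear2 [536.6  89.   84. ]
strapend-x [512.9  -5.8   4. ]
S rimc [580.4  39.   84. ]
S ear far [541.6  90.   84. ]
S ear near [613.8  -6.4  84. ]
S strap R [634.3  83.1   4. ]
S strap L [521.8  -4.5   4. ]
nutA T [570.9  18.3  44. ]
nutB T [552.6  43.4  44. ]
key
hexT [ 538.4 -217.    58. ]
hexS [ 541.8 -215.6   58. ]
baseS [ 549.3 -218.5   12. ]
lid
T c [523.3 231.2  17. ]
S c [530.7 231.2  17. ]
d1 [552.6 192.3  17. ]
d2 [495.8 271.   17. ]
T (525.634521484375, 233.45431518554688) 58.83869552612305 [525.45263237 233.48922459] 58.275753461550266
S (525.539306640625, 238.51156616210938) 65.87947082519531 [525.1614977  236.36784251] 58.7675989478079
keyblob [ 539.2 -214.9   30. ]
keyblobS [ 543.6 -215.8   30. ]
```

```bash
cat > go.py <<'E'
# usage: go.py x y z psi [...]: shifts (mm) & turn (deg) from the current pose; psi= world angle of tool y
from h import *
import sys
def state():
    s=ctrl.get_state();M=R.from_quat(s['tcp_rot']).as_matrix();psi=np.degrees(np.arctan2(M[1,1],M[0,1]));return s,M,psi
def main():
    s,M,psi=state();print('t',round(s['time'],2),'pos',(s['eef_pos']*1000).round(1),'psi',round(psi,2),'q',np.round(s['qpos'],2),'open',round(s['opening'],3),'F',np.round(s['contact_force'],1),'tz',M[:,2].round(4))
    a=list(map(float,sys.argv[1:]))
    for i in range(0,len(a),4):
        d=M.T@(np.array(a[i:i+3])-s['eef_pos']*1000);print('shift',d.round(1),'turn z',round(-((a[i+3]-psi+180)%360-180),2))
if __name__=='__main__':main()
E
python3 go.py 541 -216 150 -53 541 -216 43 -53
```

```text
t 1.6 pos [ 297.1 -606.1  253.3] psi -63.88 q [-1.27  0.29  1.58  0.    1.28 -0.15] open 1.0 F [-0.3  0.4  0.4] tz [-0.e+00  1.e-04 -1.e+00]
shift [ 390.7 -242.9  103.3] turn z -10.88
shift [ 390.7 -242.9  210.3] turn z -10.88
```

Units first: shifts go in shares of 1000 mm and turns go in shares of 180 degrees. So 391 mm / 1000 = 0.391, 103 mm / 1000 = 0.103, -11 degrees / 180 = -0.0611.

send_rows(rows="0 0 -0.0111 0.049 -0.03 0.013 1;0 0 -0.0222 0.098 -0.061 0.026 1;0 0 -0.0333 0.147 -0.091 0.039 1;0 0 -0.0444 0.196 -0.122 0.052 1;0 0 -0.0556 0.245 -0.152 0.065 1;0 0 -0.0611 0.294 -0.183 0.078 1;0 0 -0.0611 0.343 -0.213 0.091 1;0 0 -0.0611 0.391 -0.243 0.103 1")

```text
time: 2.6
eef_pos: [0.5422, -0.2141, 0.1502]
tcp_rot: [0.948, 0.318, 0.0, 0.0]
contact_force: [0.8, -0.7, 1.0]
opening: 1.003
finger_force: 0.0
```

```bash
python3 go.py 541 -216 150 -53; cat > v.py <<'E'
from h import *
import sys
# montage of crops around a world point, both cameras
X=np.array(list(map(float,sys.argv[2:5])))/1000;ims=[]
w=int(sys.argv[5]) if len(sys.argv)>5 else 80
for n in('top','scene'):
    p=shot(n);u,v=w2p(p,X).round().astype(int);im=cv2.cvtColor(p['color'],cv2.COLOR_RGB2BGR);u0=min(max(u-w//2,0),512-w);v0=min(max(v-w//2,0),384-w)
    print(n,'origin',u0,v0,'scale',400/w);ims.append(cv2.resize(im[v0:v0+w,u0:u0+w],(400,400),interpolation=cv2.INTER_CUBIC))
cv2.imwrite('pics/'+sys.argv[1],np.hstack(ims))
E
python3 v.py k1.png 541 -216 60 90
```

```text
t 2.6 pos [ 542.2 -214.1  150.2] psi -52.88 q [-0.55  0.19  1.89 -0.    1.06  0.37] open 1.003 F [ 0.8 -0.7  1. ] tz [ 7.e-04 -4.e-04 -1.e+00]
shift [-2.1  0.8  0.2] turn z 0.12
top origin 303 141 scale 4.444444444444445
scene origin 104 216 scale 4.444444444444445
```

View pics/k1.png

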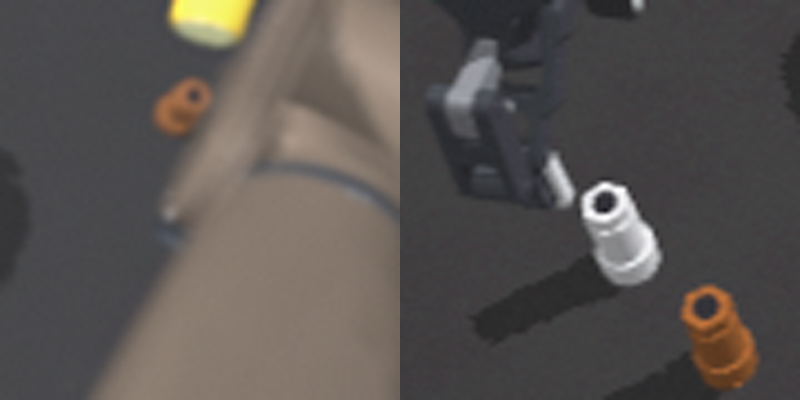

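The crop shows the open fingers straddling the chrome key (scene crop about (605,200)), with the brown look-alike clear of them at (708,305). I'll descend and close.

To row units: 107 mm / 1000 = 0.107, 100 mm / 1000 = 0.1.

send_rows(rows="0 0 0 -0.0015 0.0005 0.035 1;0 0 0 -0.0015 0.0005 0.07 1;0 0 0 -0.0015 0.0005 0.1 1;0 0 0 -0.0015 0.0005 0.107 1;0 0 0 -0.0015 0.0005 0.107 0;0 0 0 -0.0015 0.0005 0.107 -0.7;0 0 0 -0.0015 0.0005 0.107 -0.7;0 0 0 -0.0015 0.0005 0.107 -0.7", grip_force=50)

```text
time: 3.7
eef_pos: [0.5409, -0.2173, 0.0446]
tcp_rot: [0.948, 0.318, 0.0, 0.001]
contact_force: [-0.5, 1.3, 3.5]
opening: 0.241
finger_force: 48.8
```

```bash
python3 go.py 541 -217 190 -53 591 51 180 -53
```

```text
t 3.7 pos [ 540.9 -217.3   44.6] psi -52.88 q [-0.56  0.35  1.93  0.    0.87  0.37] open 0.241 F [-0.5  1.3  3.5] tz [ 1.2e-03 -7.0e-04 -1.0e+00]
shift [   0.3   -0.  -145.4] turn z 0.12
shift [ 201.9 -183.6 -135.5] turn z 0.12
```

To row units: 202 mm / 1000 = 0.202, -137 mm / 1000 = -0.137.

send_rows(rows="0 0 0 0 0 -0.04 -0.7;0 0 0 0 0 -0.09 -0.7;0 0 0 0.02 -0.018 -0.13 -0.7;0 0 0 0.055 -0.05 -0.137 -0.7;0 0 0 0.095 -0.086 -0.137 -0.7;0 0 0 0.135 -0.122 -0.137 -0.7;0 0 0 0.175 -0.158 -0.137 -0.7;0 0 0 0.202 -0.184 -0.137 -0.7")

```text
time: 4.7
eef_pos: [0.5901, 0.0539, 0.18]
tcp_rot: [0.948, 0.319, -0.0, -0.0]
contact_force: [-0.5, -0.2, -1.9]
opening: 0.242
finger_force: 49.1
```

```bash
python3 go.py 591 51 180 -53; python3 v.py k2.png 585 45 100 100
```

```text
t 4.7 pos [590.1  53.9 180. ] psi -52.8 q [-0.08  0.18  1.85  0.    1.12  0.84] open 0.242 F [-0.5 -0.2 -1.9] tz [-4.e-04  2.e-04 -1.e+00]
shift [-1.1  2.8  0. ] turn z 0.2
top origin 207 121 scale 4.0
scene origin 206 139 scale 4.0
```

View pics/k2.png

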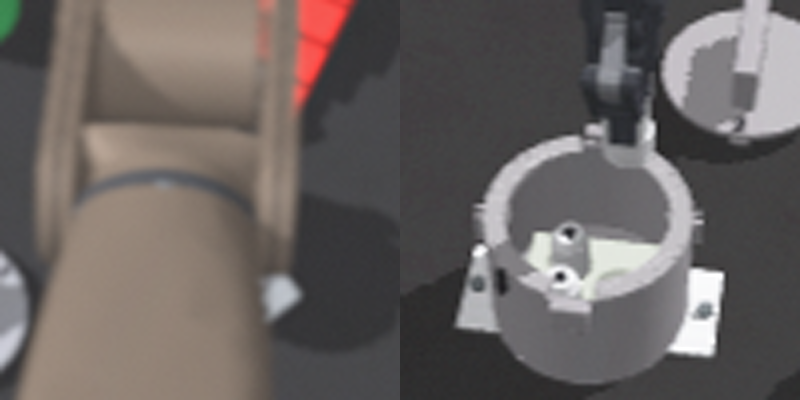

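```bash
cat > fit.py <<'E'
from h import *
from scipy.ndimage import map_coordinates,gaussian_filter
from scipy.optimize import minimize
T=shot('top');S=shot('scene');T['color']=cv2.cvtColor(cv2.resize(cv2.imread('pics/top0.png'),(512,384),interpolation=cv2.INTER_AREA),cv2.COLOR_BGR2RGB)
S0=dict(S);S0['color']=cv2.cvtColor(cv2.resize(cv2.imread('pics/scene0.png'),(512,384),interpolation=cv2.INTER_AREA),cv2.COLOR_BGR2RGB)
th=np.radians(np.arange(0,360,2))
def prof(p,g,c,r,z):
    def smp(r):
        X=np.c_[c[0]+r*np.cos(th),c[1]+r*np.sin(th),np.full(len(th),z)]
        C=X@p['extrinsics'][:3,:3].T+p['extrinsics'][:3,3];u=p['fx']*C[:,0]/C[:,2]+p['cx'];v=p['fy']*C[:,1]/C[:,2]+p['cy']
        return map_coordinates(g,[v,u],order=1)
    return smp(r+.0015)-smp(r-.0015)
def fit(p,c0,rings,rng=9):
    g=gaussian_filter(p['color'].astype(float).sum(2),.6);best=[]
    for dx in np.arange(-rng,rng+.1,.5):
        for dy in np.arange(-rng,rng+.1,.5):
            c=np.array(c0)+np.array([dx,dy])/1000
            best.append((sum((np.minimum(np.abs(prof(p,g,c,r,z)),60)).sum() for r,z in rings),*(c*1000)))
    best.sort(reverse=True);b=np.array(best[:5]);return b.round(1)
if __name__=='__main__':
    rim=[(.058,.084),(.046,.084)]
    for n,p in(('T',T),('S0',S0),('S',S)):print(n,fit(p,(.577,.040),rim)[:3].tolist())
    lid=[(.056,.017)]
    for n,p in(('T',T),('S0',S0)):print('lid',n,fit(p,(.527,.233),lid)[:3].tolist())
    rd=[]
    for i in range(4):
        shot('scene');rd.append(ctrl.get_state()['eef_pos']*1000)
    print(np.mean(rd,0).round(2),np.std(rd,0).round(2));x=np.mean(rd,0)/1000
    print('proj key base in S',w2p(S,np.r_[x[:2],x[2]-.0446]),'obs approx',(263,177.5))
E
python3 fit.py
```

```text
T [[17602.9, 576.0, 39.5], [17578.0, 576.5, 39.5], [17576.9, 576.0, 39.0]]
S0 [[19375.7, 574.0, 42.5], [19374.8, 574.0, 42.0], [19366.8, 575.5, 43.5]]
S [[18672.3, 574.0, 42.0], [18631.8, 574.0, 42.5], [18627.5, 576.0, 41.0]]
lid T [[10800.0, 528.0, 234.0], [10800.0, 528.0, 233.5], [10800.0, 527.5, 234.0]]
lid S0 [[10376.0, 530.0, 233.5], [10375.6, 528.0, 232.5], [10375.5, 529.0, 232.5]]
[590.19  50.72 180.09] [0.08 0.35 0.1 ]
proj key base in S [259.71009895 177.90325113] obs approx (263, 177.5)
```

```bash
cat > fk.py <<'E'
from fit import *
x=np.mean([ (shot('scene'),ctrl.get_state()['eef_pos'])[1] for i in range(3)],0);z=x[2]-.0446
S=shot('scene');print(x*1000);b=fit(S,x[:2],[(.0135,z),(.0135,z+.018)]);print(b)
row=S['color'].sum(2)[170:184,248:278];print(row)
E
python3 fk.py
```

```text
[590.41126865  50.74832648 180.33581778]
[[15781.5   591.4    52.2]
 [15754.2   591.4    52.7]
 [15746.    590.9    52.7]
 [15700.5   590.9    52.2]
 [15633.    591.9    52.2]]
[[203 203 203 192 266 324 291 224 128 131 136 138 133 127 126 231 416 486
  350 134 136 138 140 139 133 136 138 138 134 137]
 [198 197 202 198 398 522 467 334 135 139 136 142 136 138 165 284 438 633
  612 304 169 137 131 144 136 139 139 140 139 136]
 [202 246 256 207 353 459 448 339 138 133 153 155 138 137 225 363 472 655
  662 387 177 139 135 137 136 138 133 140 138 136]
 [574 572 501 327 268 340 406 337 136 135 137 138 131 136 209 364 477 644
  658 393 197 173 144 141 141 135 135 138 139 136]
 [592 593 549 448 446 507 479 342 141 134 144 151 140 156 232 360 516 696
  679 333 178 138 141 141 143 142 135 137 138 134]
 [595 593 560 457 377 384 405 339 138 142 146 154 150 140 213 358 512 622
  573 338 172 136 144 135 135 142 143 138 131 134]
 [590 584 550 442 304 320 386 344 127 127 134 133 129 129 258 390 455 510
  575 552 380 166 132 137 136 141 145 135 136 135]
 [335 336 327 313 299 311 386 438 433 424 391 357 347 309 307 395 452 502
  578 603 580 526 363 135 135 138 141 139 137 136]
 [297 297 296 298 295 301 370 444 441 436 430 416 413 400 407 430 459 507
  573 597 571 564 574 459 205 148 158 166 195 174]
 [297 297 295 298 297 296 374 444 437 432 428 425 422 415 415 432 462 512
  576 595 589 586 593 581 493 291 151 185 203 195]
 [299 297 300 299 299 297 305 374 436 430 420 410 412 411 414 429 463 465
  489 563 591 592 595 593 583 489 279 188 198 199]
 [300 299 294 298 298 296 300 334 402 430 417 405 398 397 405 435 433 380
  338 406 527 589 611 616 592 587 504 319 199 195]
 [296 298 298 301 298 291 297 301 311 326 360 401 401 383 377 356 328 323
  319 328 403 528 593 595 589 540 522 458 199 199]
 [296 301 300 299 295 295 298 298 302 299 305 309 314 313 317 317 315 314
  317 318 325 407 529 593 592 587 586 544 383 198]]
```

To row units: 116 mm / 1000 = 0.116, 110 mm / 1000 = 0.11.

send_rows(rows="0 0 0 -0.0015 -0.001 0 -0.7;0 0 0 -0.0015 -0.001 0.04 -0.7;0 0 0 -0.0015 -0.001 0.08 -0.7;0 0 0 -0.0015 -0.001 0.11 -0.7;0 0 0 -0.0015 -0.001 0.116 -0.7;0 0 0 -0.0015 -0.001 0.116 -0.7")

```text
time: 6.15
eef_pos: [0.589, 0.0514, 0.0648]
tcp_rot: [0.948, 0.318, 0.0, 0.0]
contact_force: [0.1, 1.5, -1.2]
opening: 0.242
finger_force: 49.2
```

```bash
python3 go.py; python3 v.py k3.png 585 45 50 64
```

```text
t 6.15 pos [589.   51.4  64.8] psi -52.88 q [-0.08  0.33  1.9  -0.    0.91  0.84] open 0.242 F [ 0.1  1.5 -1.2] tz [ 5.e-04 -1.e-04 -1.e+00]
top origin 225 143 scale 6.25
scene origin 225 171 scale 6.25
```

View pics/k3.png

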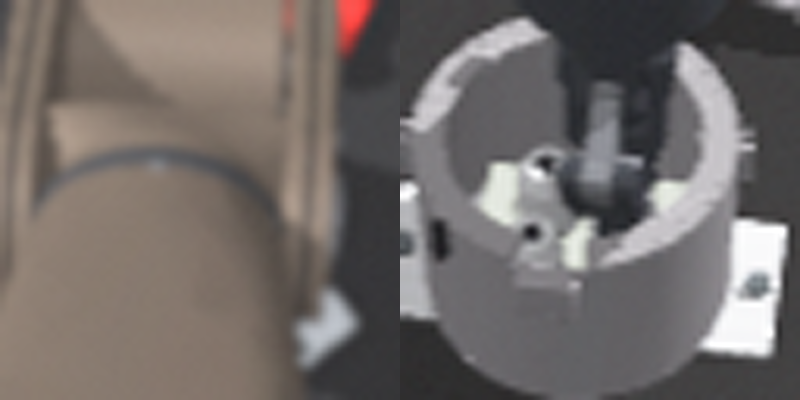

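The key is inside the mouth with no contact, beside the nuts (crop (545,160) and (530,232)); the pocket is hidden behind the finger. I'll step down and watch the force.

To row units: 6.5 mm / 1000 = 0.0065, 5.5 mm / 1000 = 0.0055.

send_rows(rows="0 0 0 0 0 0.002 -0.7;0 0 0 0 0 0.004 -0.7;0 0 0 0 0 0.0055 -0.7;0 0 0 0 0 0.0065 -0.7;0 0 0 0 0 0.0065 -0.7")

```text
time: 6.88
eef_pos: [0.5907, 0.0512, 0.0609]
tcp_rot: [0.948, 0.318, 0.002, 0.001]
contact_force: [-1.3, 0.1, 6.8]
opening: 0.238
finger_force: 49.9
```

```bash
cat > f.py <<'E'
from h import *
r=[]
for i in range(4):
    shot('scene');s=ctrl.get_state();r.append(np.r_[s['eef_pos']*1000,s['contact_force'],np.array(s['wrist_torque'])*1000,R.from_quat(s['tcp_rot']).as_matrix()[:,2]*1000])
m=np.mean(r,0).round(1);print('t',s['time'],m[:3],'F',m[3:6],'T mNm',m[6:9],'tz',m[9:],np.std(r,0).round(1)[6:9],s['opening'])
E
python3 f.py
```

```text
t 7.075 [591.   51.1  60.9] F [-1.2 -0.7  8.1] T mNm [-25.6  83.   35.1] tz [ 5.4e+00 -8.0e-01 -1.0e+03] [19.  35.4 24.2] 0.2357670487524764
```

send_rows(rows="0 0 0 0 0 -0.003 -0.7;0 0 0 0.0015 0.0012 -0.003 -0.7;0 0 0 0.0015 0.0012 -0.001 -0.7;0 0 0 0.0015 0.0012 0 -0.7;0 0 0 0.0015 0.0012 0 -0.7")

```text
time: 7.7
eef_pos: [0.5921, 0.0513, 0.061]
tcp_rot: [0.948, 0.318, 0.001, 0.001]
contact_force: [-5.6, 0.1, 13.8]
opening: 0.241
finger_force: 51.7
```

```bash
python3 f.py
```

```text
t 7.9 [592.1  51.3  61. ] F [-6.1  0.3 14. ] T mNm [-131.   484.1  -77.6] tz [ 2.7e+00 -6.0e-01 -1.0e+03] [18.6 18.5 33.3] 0.2417082465206566
```

To row units: -3.5 mm / 1000 = -0.0035, -1.5 mm / 1000 = -0.0015.

send_rows(rows="0 0 0 0.0005 -0.0012 0.0005 -0.7;0 0 0 0.0002 -0.0024 0.0005 -0.7;0 0 0 -0.0005 -0.0032 0.0005 -0.7;0 0 0 -0.0015 -0.0035 0.0005 -0.7;0 0 0 -0.0025 -0.0032 0.0005 -0.7;0 0 0 -0.0032 -0.0024 0.0005 -0.7;0 0 0 -0.0035 -0.0012 0.0005 -0.7")

```text
time: 8.78
eef_pos: [0.5903, 0.0505, 0.0607]
tcp_rot: [0.948, 0.318, 0.004, 0.001]
contact_force: [-0.8, 3.0, 11.0]
opening: 0.235
finger_force: 51.0
```

```bash
python3 f.py
```

```text
t 8.975 [590.3  50.2  60.7] F [-0.3  0.5 10.5] T mNm [  33.2 -124.8   45.8] tz [ 7.6e+00 -4.0e-01 -1.0e+03] [11.5 45.7 18.3] 0.24375297527391127
```

To row units: -4 mm / 1000 = -0.004, -1.3 mm / 1000 = -0.0013.

send_rows(rows="0 0 0 0 0 -0.004 -0.7;0 0 0 0 0 -0.004 -0.7;0 0 0 0 0 -0.0013 -0.7;0 0 0 0 0 -0.0013 -0.7")

```text
time: 9.48
eef_pos: [0.5878, 0.0502, 0.0605]
tcp_rot: [0.948, 0.318, 0.001, 0.0]
contact_force: [-4.0, 0.5, 9.8]
opening: 0.241
finger_force: 51.4
```

```bash
python3 f.py
```

```text
t 9.675 [588.   50.3  60.5] F [-2.9  0.6  9.5] T mNm [ 61.2 288.8  -0.6] tz [ 1.7e+00 -1.0e-01 -1.0e+03] [26.6 13.5 38.5] 0.23850843712130768
```

To row units: -3 mm / 1000 = -0.003.

send_rows(rows="0 0 0 0 0 -0.003 -0.7;0 0 0 0 0 -0.003 -0.7")

```text
time: 9.93
eef_pos: [0.5864, 0.0503, 0.0608]
tcp_rot: [0.948, 0.318, -0.001, -0.0]
contact_force: [0.1, 0.4, -0.5]
opening: 0.241
finger_force: 51.2
```

```bash
python3 f.py; cat > fp.py <<'E'
from fit import *
for n,p in(('T',T),('S0',S0)):
    print(n,'pocket',fit(p,(.589,.051),[(.0155,.016)],6)[:4].tolist())
    for nm,o in(('nutA',(-14,16)),('nutB',(-14,-16))):
        a=np.radians(37);c=np.array([.576+.001*(o[0]*np.cos(a)-o[1]*np.sin(a)),.040+.001*(o[0]*np.sin(a)+o[1]*np.cos(a))])
        print(nm,(c*1000).round(1),fit(p,c,[(.0115,.016)],5)[:3].tolist())
g=T['color'].sum(2);u,v=w2p(T,[.589,.051,.016]);print(u,v);print(g[int(v)-9:int(v)+10,int(u)-9:int(u)+10])
E
python3 fp.py
```

```text
t 10.125 [586.5  50.3  60.9] F [-0.3 -0.1 -1.2] T mNm [34.3 19.5  2.2] tz [-1.3e+00  2.0e-01 -1.0e+03] [20.7 16.1 32.1] 0.24274352355619286
T pocket [[3102.6, 595.0, 57.0], [3024.7, 595.0, 56.5], [3012.9, 594.5, 57.0], [2952.9, 595.0, 56.0]]
nutA [555.2  44.4] [[9680.7, 553.7, 45.9], [9677.1, 554.2, 45.9], [9648.8, 553.2, 45.9]]
nutB [574.4  18.8] [[5873.1, 571.4, 18.3], [5849.1, 571.4, 17.8], [5836.4, 571.4, 18.8]]
S0 pocket [[5704.1, 583.0, 55.5], [5701.8, 583.0, 55.0], [5672.4, 583.0, 54.5], [5650.7, 583.0, 56.0]]
nutA [555.2  44.4] [[8613.3, 555.2, 47.9], [8596.3, 554.7, 47.9], [8578.7, 555.2, 47.4]]
nutB [574.4  18.8] [[7840.3, 571.9, 23.8], [7790.1, 571.4, 23.8], [7770.1, 575.9, 23.8]]
254.82846651158928 175.8997661347476
[[538 439 372 354 373 396 412 421 433 483 565 645 673 687 691 685 647 550
  467]
 [501 401 362 386 419 438 446 449 474 544 627 678 690 690 691 691 677 630
  548]
 [452 389 389 432 458 472 487 516 564 631 671 690 691 690 689 691 690 677
  634]
 [410 399 421 453 474 500 541 598 645 674 687 691 690 689 690 690 690 690
  675]
 [405 432 451 464 492 554 621 663 677 
[... 477 characters left out ...]
 688 688 689 689 689 690 685 678 678 684 695
  702]
 [690 691 688 688 686 684 687 689 688 688 688 690 687 688 684 682 688 702
  712]
 [691 690 689 687 685 681 684 686 688 689 690 690 688 687 683 681 684 703
  715]
 [688 690 690 690 687 683 684 688 688 690 689 685 686 687 686 683 682 700
  713]
 [677 690 690 688 687 687 687 687 687 686 684 678 680 687 690 681 669 678
  705]
 [650 684 693 690 690 688 689 689 685 680 672 666 669 676 684 677 655 646
  670]
 [590 669 691 693 690 688 690 688 687 676 651 624 623 645 663 669 654 619
  607]
 [524 628 678 690 691 689 690 689 680 650 597 553 553 587 629 654 658 628
  573]
 [459 551 637 680 690 690 690 686 661 590 527 473 453 504 578 630 652 654
  614]]
```

To row units: 2.5 mm / 1000 = 0.0025, 1.5 mm / 1000 = 0.0015.

send_rows(rows="0 0 0 0.0012 0.0015 -0.0008 -0.7;0 0 0 0.0012 0.0015 -0.0008 -0.7;0 0 0 0.0012 0.0015 0.001 -0.7;0 0 0 0.0012 0.0015 0.0025 -0.7;0 0 0 0.0012 0.0015 0.0025 -0.7")

```text
time: 10.85
eef_pos: [0.5903, 0.0496, 0.0609]
tcp_rot: [0.948, 0.318, 0.002, 0.001]
contact_force: [-1.2, -0.8, 4.5]
opening: 0.242
finger_force: 51.2
```

```bash
python3 f.py
```

```text
t 11.05 [590.3  49.6  60.9] F [-1.5  0.5  5.1] T mNm [-132.9  -19.9  -12.8] tz [ 3.5e+00 -5.0e-01 -1.0e+03] [23.  14.8 20.4] 0.24323282872269122
```

To row units: -5.2 mm / 1000 = -0.0052, -4.5 mm / 1000 = -0.0045.

send_rows(rows="0 0 0 0 -0.001 0 -0.7;0 0 0 -0.0003 -0.0017 0 -0.7;0 0 0 -0.0003 -0.0024 0 -0.7;0 0 0 -0.0005 -0.0031 0 -0.7;0 0 0 -0.0005 -0.0038 0 -0.7;0 0 0 -0.0005 -0.0045 0 -0.7;0 0 0 -0.0005 -0.0052 0 -0.7")

```text
time: 11.92
eef_pos: [0.5873, 0.0533, 0.0611]
tcp_rot: [0.948, 0.318, 0.002, 0.001]
contact_force: [2.1, -3.3, 6.3]
opening: 0.242
finger_force: 51.8
```

```bash
python3 f.py
```

```text
t 12.125 [587.3  53.3  61.1] F [ 1.5 -1.9  7. ] T mNm [ 48.2 -68.  -21.8] tz [    4.5     0.  -1000. ] [ 3.3 38.6 32. ] 0.23638944960928396
```

To row units: -130 mm / 1000 = -0.13, -100 mm / 1000 = -0.1.

send_rows(rows="0 0 0 0 0.003 -0.01 -0.7;0 0 0 0 0.003 -0.05 -0.7;0 0 0 0 0.003 -0.1 -0.7;0 0 0 0 0.003 -0.13 -0.7;0 0 0 0 0.003 -0.13 -0.7")

```text
time: 12.75
eef_pos: [0.5882, 0.0513, 0.1915]
tcp_rot: [0.948, 0.318, 0.002, 0.001]
contact_force: [0.1, 0.2, -2.6]
opening: 0.242
finger_force: 51.3
```

```bash
python3 f.py; cat > v2.py <<'E'
from h import *
import sys
X=np.array(list(map(float,sys.argv[2:5])))/1000;w=int(sys.argv[5]);p=shot(sys.argv[6])
u,v=w2p(p,X).round().astype(int);im=cv2.cvtColor(p['color'],cv2.COLOR_RGB2BGR);u0,v0=u-w//2,v-w//2
print(u0,v0,600/w);cv2.imwrite('pics/'+sys.argv[1],cv2.resize(im[v0:v0+w,u0:u0+w],(600,600),interpolation=cv2.INTER_CUBIC))
E
python3 v2.py k4.png 588 50 110 75 scene
```

```text
t 12.95 [585.9  51.4 187.1] F [-0.   0.1 -1.8] T mNm [ 19.6  -5.2 -43. ] tz [-3.4e+00  4.0e-01 -1.0e+03] [ 7.9 29.1 25.2] 0.24120901348106683
222 148 8.0
```

View pics/k4.png

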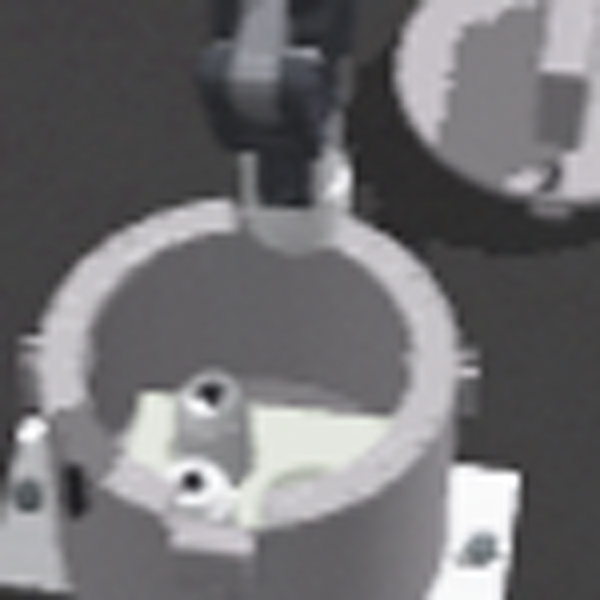

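The key hangs upright in the fingers (base at (296,240) in the crop). The pocket's far edge shows an arc peaking at about (305,467). I'll compare both in this camera's frame.

```bash
cat > g.py <<'E'
from h import *
S=shot('scene');o=-S['extrinsics'][:3,:3].T@S['extrinsics'][:3,3]
tx=np.array([.797,.603]);ty=np.array([.603,-.797])
def rep(n,w):print(n,(w[:2]*1000).round(1),'tool xy',(w[:2]@tx*1000).round(1),(w[:2]@ty*1000).round(1))
a=p2w(S,(259.7,205.9),.016);d=(o-a)[:2];d/=np.linalg.norm(d);rep('pocket',a[:2]+.0155*d)
x=np.mean([(shot('scene'),ctrl.get_state()['eef_pos'])[1] for i in range(3)],0);rep('tcp',x)
z=x[2]-.0446
b=p2w(S,(258.6,179.1),z);d=(o-b)[:2];d/=np.linalg.norm(d);rep('key',b[:2]-.0135*d);print(z)
# projected circles, to check against the picture
for nm,c in(('pk T',(.5893,.0496)),('pk S',tuple(a[:2]+.0155*d)),('pk mid',(.5885,.051))):
    P=np.array([w2p(S,[c[0]+.0155*np.cos(t),c[1]+.0155*np.sin(t),.016]) for t in np.arange(0,6.28,.02)]);q=P[P[:,1].argmin()];print(nm,'left',P[:,0].min().round(1),'right',P[:,0].max().round(1),'top',q.round(1))
g=S['color'].sum(2)[200:216,248:275];print(g)
E
python3 g.py
```

```text
pocket [589.7  49.9] tool xy 500.0 315.8
tcp [586.4  51.3] tool xy 498.3 312.8
key [585.6  51.8] tool xy 498.0 311.8
0.14285310906351978
pk T left 252.9 right 266.3 top [259.7 205.9]
pk S left 253.2 right 266.5 top [259.9 205.9]
pk mid left 253.1 right 266.4 top [259.9 205.3]
[[498 467 442 421 405 563 683 683 683 681 681 679 678 679 679 674 672 671
  672 669 643 597 578 578 590 592 594]
 [477 456 456 450 404 562 687 682 681 681 681 681 681 683 683 681 682 682
  679 678 678 671 634 592 595 590 592]
 [481 432 407 399 386 529 669 681 681 681 681 684 681 682 681 681 682 681
  681 681 681 661 608 595 613 618 593]
 [418 404 402 388 383 506 657 682 681 681 681 682 681 681 680 681 681 681
  678 681 662 614 616 619 595 572 511]
 [408 405 400 390 381 467 627 683 680 681 681 681 681 681 681 681 681 681
  680 656 596 614 620 594 593 587 529]
 [469 405 400 393 379 494 643 684 681 681 681 677 676 680 681 681 681 668
  627 623 619 595 593 593 590 531 418]
 [701 529 403 392 382 491 646 681 675 666 636 601 595 579 604 640 647 629
  595 592 595 565 558 591 531 418 383]
 [742 698 502 390 449 603 678 66
[... 285 characters left out ...]
 346 345 356 372 383]
 [678 680 686 676 681 672 629 594 593 617 617 593 593 593 592 593 595 565
  499 421 347 338 339 344 356 373 385]
 [616 674 655 627 681 669 600 560 594 595 598 591 592 592 589 562 473 369
  331 328 311 325 337 345 360 369 383]
 [618 648 551 597 686 669 591 544 568 559 563 559 561 497 410 333 317 300
  300 305 315 326 336 350 358 373 384]
 [549 533 502 549 644 619 576 521 492 456 431 362 331 313 304 291 294 296
  298 304 315 324 335 346 362 373 386]
 [602 601 597 591 558 467 398 350 320 314 311 306 292 294 292 294 293 294
  298 305 315 327 338 348 365 372 386]
 [590 594 594 600 599 497 304 295 291 300 300 294 296 292 293 296 295 297
  296 307 319 332 340 348 363 377 388]]
```

To row units: 123 mm / 1000 = 0.123, 2.4 mm / 1000 = 0.0024.

send_rows(rows="0 0 0 0.0024 0.004 0 -0.7;0 0 0 0.0024 0.004 0.04 -0.7;0 0 0 0.0024 0.004 0.08 -0.7;0 0 0 0.0024 0.004 0.115 -0.7;0 0 0 0.0024 0.004 0.123 -0.7;0 0 0 0.0024 0.004 0.123 -0.7")

```text
time: 13.95
eef_pos: [0.5919, 0.0494, 0.0664]
tcp_rot: [0.948, 0.318, 0.0, 0.0]
contact_force: [0.1, 0.2, -0.6]
opening: 0.24
finger_force: 51.3
```

```bash
cat >> f.py <<'E'
print('tool xy',m[0]*.797+m[1]*.603,m[0]*.603-m[1]*.797)
E
python3 f.py
```

```text
t 14.15 [592.9  49.3  68. ] F [-0.1  0.7 -1.2] T mNm [-13.9  -3.3  -8.5] tz [ 3.4e+00 -3.0e-01 -1.0e+03] [16.5 20.5 21.5] 0.24252335565459113
tool xy 502.26919999999996 318.22659999999996
```

```bash
cat > set.py <<'E'
from h import *
for i in range(10):
    shot('scene');s=ctrl.get_state();print(round(s['time'],2),(s['eef_pos']*1000).round(1),np.round(s['dq'],3)[:5])
E
python3 set.py
```

```text
14.2 [592.7  49.4  68. ] [ 0.001  0.003  0.008 -0.    -0.   ]
14.25 [592.4  49.4  67.7] [-0.001  0.005  0.008 -0.001 -0.   ]
14.3 [592.2  49.5  67.3] [-0.001  0.007  0.006 -0.001 -0.001]
14.35 [592.   49.5  67.1] [ 0.001  0.005  0.005 -0.001 -0.002]
14.4 [591.8  49.5  66.8] [ 0.     0.006  0.004  0.003 -0.001]
14.45 [591.7  49.5  66.5] [-0.001  0.004  0.002  0.001  0.   ]
14.5 [591.6  49.5  66.4] [-0.001  0.005  0.002 -0.001 -0.001]
14.55 [591.5  49.5  66.3] [ 0.001  0.004  0.002 -0.001 -0.001]
14.6 [591.5  49.5  66.2] [-0.001  0.003  0.     0.     0.   ]
14.65 [591.4  49.5  66.1] [-0.002  0.004 -0.     0.001 -0.001]
```

To row units: 7 mm / 1000 = 0.007, 6 mm / 1000 = 0.006.

send_rows(rows="0 0 0 -0.0007 -0.0006 0.001 -0.7;0 0 0 -0.0007 -0.0006 0.002 -0.7;0 0 0 -0.0007 -0.0006 0.003 -0.7;0 0 0 -0.0007 -0.0006 0.004 -0.7;0 0 0 -0.0007 -0.0006 0.005 -0.7;0 0 0 -0.0007 -0.0006 0.006 -0.7;0 0 0 -0.0007 -0.0006 0.007 -0.7;0 0 0 -0.0007 -0.0006 0.007 -0.7")

```text
time: 15.65
eef_pos: [0.5914, 0.0495, 0.0611]
tcp_rot: [0.948, 0.318, 0.001, 0.0]
contact_force: [-4.9, 0.1, 8.3]
opening: 0.243
finger_force: 52.2
```

```bash
python3 f.py
```

```text
t 15.85 [591.4  49.5  61.1] F [-4.3  0.3  6.9] T mNm [-169.1  287.3  -94.4] tz [ 1.7e+00 -4.0e-01 -1.0e+03] [52.6 15.8 28. ] 0.24208989674849643
tool xy 501.1943 317.1627
```

To row units: -2.6 mm / 1000 = -0.0026, -2.3 mm / 1000 = -0.0023.

send_rows(rows="0 0 0 -0.0004 -0.0004 0 -0.7;0 0 0 -0.0004 -0.0008 0 -0.7;0 0 0 -0.0004 -0.0012 0 -0.7;0 0 0 -0.0004 -0.0016 0 -0.7;0 0 0 -0.0004 -0.002 0 -0.7;0 0 0 -0.0004 -0.0023 0 -0.7;0 0 0 -0.0004 -0.0026 0 -0.7;0 0 0 -0.0004 -0.0026 0 -0.7")

```text
time: 16.85
eef_pos: [0.5908, 0.0507, 0.061]
tcp_rot: [0.948, 0.318, 0.002, 0.001]
contact_force: [1.4, -2.6, 6.3]
opening: 0.242
finger_force: 51.1
```

```bash
python3 f.py
```

```text
t 17.05 [590.7  50.7  61. ] F [ 1.  -2.3  5.9] T mNm [-307.2 -222.4  -21.1] tz [    5.    -1. -1000.] [27.6  5.5 12.6] 0.24337900381323735
tool xy 501.36 315.78420000000006
```

To row units: -2.1 mm / 1000 = -0.0021, -1.5 mm / 1000 = -0.0015.

send_rows(rows="0 0 0 -0.0002 -0.0004 0 -0.7;0 0 0 -0.0004 -0.0008 0 -0.7;0 0 0 -0.0006 -0.0012 0 -0.7;0 0 0 -0.0008 -0.0015 0 -0.7;0 0 0 -0.001 -0.0018 0 -0.7;0 0 0 -0.001 -0.0021 0 -0.7;0 0 0 -0.001 -0.0021 0 -0.7;0 0 0 -0.001 -0.0021 0 -0.7")

```text
time: 18.05
eef_pos: [0.5886, 0.0523, 0.061]
tcp_rot: [0.948, 0.318, 0.002, 0.001]
contact_force: [1.2, -1.9, 6.4]
opening: 0.243
finger_force: 51.3
```

```bash
python3 f.py
```

```text
t 18.25 [588.6  52.3  61. ] F [ 1.6 -1.5  6.6] T mNm [ 65.2 -89.1 -38.4] tz [ 4.6e+00  2.0e-01 -1.0e+03] [11.1 17.   8.3] 0.2415280764956544
tool xy 500.65110000000004 313.24269999999996
```

To row units: -2.8 mm / 1000 = -0.0028, -1.2 mm / 1000 = -0.0012.

send_rows(rows="0 0 0 -0.0004 0.0006 0 -0.7;0 0 0 -0.0008 0.0012 0 -0.7;0 0 0 -0.0012 0.0012 0 -0.7;0 0 0 -0.0016 0.0012 0 -0.7;0 0 0 -0.002 0.0012 0 -0.7;0 0 0 -0.0024 0.0012 0 -0.7;0 0 0 -0.0028 0.0012 0 -0.7;0 0 0 -0.0028 0.0012 0 -0.7")

```text
time: 19.25
eef_pos: [0.5867, 0.0501, 0.0606]
tcp_rot: [0.948, 0.318, 0.002, 0.0]
contact_force: [1.2, -0.0, 5.4]
opening: 0.241
finger_force: 51.4
```

```bash
python3 f.py
```

```text
t 19.45 [586.7  50.1  60.5] F [1.7 0.6 5.4] T mNm [ 191.3 -275.    18.5] tz [ 4.e+00  7.e-01 -1.e+03] [29.1 23.4 28. ] 0.23969098216932097
tool xy 497.81020000000007 313.8504
```

The contact points work out at 25 to 40 mm from the key, too far to be its base. The gripper's knuckles are probably resting on the canister rim because I hold the key too low. I'll put it down on a clear patch of shelf and regrasp about 10 mm higher.

To row units: -112 mm / 1000 = -0.112, -106 mm / 1000 = -0.106.

send_rows(rows="0 0 0 0 0 -0.04 -0.7;0 0 0 0 0 -0.085 -0.7;0 0 0 -0.015 0.013 -0.112 -0.7;0 0 0 -0.045 0.04 -0.112 -0.7;0 0 0 -0.078 0.07 -0.105 -0.7;0 0 0 -0.106 0.095 -0.06 -0.7;0 0 0 -0.106 0.095 -0.01 -0.7;0 0 0 -0.106 0.095 0 -0.7")

```text
time: 20.45
eef_pos: [0.5534, -0.0887, 0.0538]
tcp_rot: [0.948, 0.318, -0.005, -0.004]
contact_force: [-0.4, 0.2, -1.3]
opening: 0.244
finger_force: 51.3
```

```bash
python3 set.py|tail -6; python3 f.py
```

```text
20.7 [559.6 -89.9  61.3] [-0.002 -0.009 -0.005 -0.002 -0.004]
20.75 [559.6 -90.   61.5] [-0.002 -0.004  0.003  0.    -0.003]
20.8 [559.5 -90.   61.4] [-0.003  0.001  0.007 -0.001 -0.001]
20.85 [559.3 -90.   61.2] [-0.003  0.004  0.009  0.002 -0.001]
20.9 [559.  -90.   60.8] [-0.001  0.005  0.007 -0.001 -0.002]
20.95 [558.7 -89.9  60.4] [-0.004  0.008  0.006 -0.    -0.002]
t 21.15 [558.2 -89.9  59.7] F [-0.3  0.2 -1. ] T mNm [-4.6  7.6 -5. ] tz [ 1.e+00 -3.e-01 -1.e+03] [44.  20.5 35.2] 0.24089409924639518
tool xy 390.67570000000006 408.24490000000003
```

To row units: 14.6 mm / 1000 = 0.0146, 14 mm / 1000 = 0.014.

send_rows(rows="0 0 0 0 0 0.004 -0.7;0 0 0 0 0 0.008 -0.7;0 0 0 0 0 0.011 -0.7;0 0 0 0 0 0.013 -0.7;0 0 0 0 0 0.014 -0.7;0 0 0 0 0 0.0146 -0.7;0 0 0 0 0 0.0146 -0.7;0 0 0 0 0 0.0146 -0.7")

```text
time: 22.15
eef_pos: [0.558, -0.09, 0.0447]
tcp_rot: [0.948, 0.318, 0.0, 0.0]
contact_force: [-0.1, -0.7, -1.5]
opening: 0.239
finger_force: 51.3
```

```bash
python3 f.py
```

```text
t 22.35 [558.  -90.   44.7] F [-0.3  0.1 -0.9] T mNm [-10.1  35.2   0.1] tz [ 4.e-01 -1.e-01 -1.e+03] [30.7 34.8 17.1] 0.24070363719976762
tool xy 390.456 408.204
```

To row units: -10 mm / 1000 = -0.01, -3 mm / 1000 = -0.003.

send_rows(rows="0 0 0 0 0 0.001 -0.7;0 0 0 0 0 0.001 -0.3;0 0 0 0 0 0.001 -0.25;0 0 0 0 0 -0.003 -0.25;0 0 0 0 0 -0.01 -0.25;0 0 0 0 0 -0.01 -0.25;0 0 0 0 0 -0.01 -0.25;0 0 0 0 0 -0.01 -0.25")

```text
time: 23.35
eef_pos: [0.5578, -0.0899, 0.0544]
tcp_rot: [0.948, 0.318, -0.0, -0.0]
contact_force: [0.4, 0.2, -0.5]
opening: 0.374
finger_force: 0.0
```

```bash
python3 f.py
```

```text
t 23.55 [557.8 -89.9  54.3] F [ 0.2  0.2 -0.1] T mNm [-10.8  27.4  20.7] tz [-3.e-01  1.e-01 -1.e+03] [32.  17.  39.6] 0.3776161503123935
tool xy 390.3569 408.0037
```

To row units: -115 mm / 1000 = -0.115, 109 mm / 1000 = 0.109.

send_rows(rows="0 0 0 0 0 0 -0.7;0 0 0 0 0 0 -0.7;0 0 0 0 0 -0.03 -0.7;0 0 0 0 0 -0.08 -0.7;0 0 0 0.02 -0.017 -0.11 -0.7;0 0 0 0.05 -0.042 -0.115 -0.7;0 0 0 0.082 -0.069 -0.115 -0.7;0 0 0 0.109 -0.0915 -0.115 -0.7", grip_force=60)

```text
time: 24.55
eef_pos: [0.5893, 0.0502, 0.169]
tcp_rot: [0.948, 0.318, -0.0, -0.0]
contact_force: [0.1, -0.4, -1.2]
opening: 0.234
finger_force: 58.9
```

To row units: 90 mm / 1000 = 0.09, 87 mm / 1000 = 0.087.

send_rows(rows="0 0 0 0 0 0 -0.7;0 0 0 0 0 0.02 -0.7;0 0 0 0 0 0.045 -0.7;0 0 0 0 0 0.065 -0.7;0 0 0 0 0 0.08 -0.7;0 0 0 0 0 0.087 -0.7;0 0 0 0 0 0.09 -0.7;0 0 0 0 0 0.09 -0.7")

```text
time: 25.55
eef_pos: [0.5901, 0.0488, 0.08]
tcp_rot: [0.948, 0.318, 0.0, 0.0]
contact_force: [-0.8, -0.7, -1.2]
opening: 0.236
finger_force: 58.9
```

```bash
python3 set.py|tail -4; python3 f.py
```

```text
25.9 [589.8  48.8  80. ] [-0.003  0.005  0.002  0.    -0.001]
25.95 [589.7  48.8  79.8] [ 0.002  0.003  0.001 -0.001  0.001]
26.0 [589.7  48.8  79.7] [-0.001  0.001  0.002 -0.001  0.   ]
26.05 [589.6  48.8  79.6] [0.001 0.001 0.002 0.001 0.002]
t 26.25 [589.6  48.8  79.5] F [ 0.2 -0.3 -1.2] T mNm [ 13.   -6.1 -29.5] tz [    0.     0. -1000.] [18.8 26.  28. ] 0.23531945227885417
tool xy 499.33760000000007 316.6352
```

To row units: 12 mm / 1000 = 0.012, 11 mm / 1000 = 0.011.

send_rows(rows="0 0 0 0.0002 -0.0002 0.002 -0.7;0 0 0 0.0002 -0.0002 0.004 -0.7;0 0 0 0.0002 -0.0002 0.006 -0.7;0 0 0 0.0002 -0.0002 0.008 -0.7;0 0 0 0.0002 -0.0002 0.0095 -0.7;0 0 0 0.0002 -0.0002 0.011 -0.7;0 0 0 0.0002 -0.0002 0.012 -0.7;0 0 0 0.0002 -0.0002 0.012 -0.7")

```text
time: 27.25
eef_pos: [0.5896, 0.0492, 0.0674]
tcp_rot: [0.948, 0.318, 0.0, -0.0]
contact_force: [0.6, 1.2, -2.3]
opening: 0.23
finger_force: 58.9
```

```bash
python3 f.py
```

```text
t 27.45 [589.6  49.2  67.4] F [ 0.3  1.3 -1.6] T mNm [248.  -11.2  19.2] tz [-2.e-01  3.e-01 -1.e+03] [24.  14.4  9. ] 0.23722662040866438
tool xy 499.57880000000006 316.3164
```

send_rows(rows="0 0 0 0.0002 -0.0006 0.001 -0.7;0 0 0 0.0002 -0.0006 0.002 -0.7;0 0 0 0.0002 -0.0006 0.003 -0.7;0 0 0 0.0002 -0.0006 0.0038 -0.7;0 0 0 0.0002 -0.0006 0.0038 -0.7;0 0 0 0.0002 -0.0006 0.0038 -0.4;0 0 0 0.0002 -0.0006 0.0038 -0.25;0 0 0 0.0002 -0.0006 0.0038 -0.25")

```text
time: 28.45
eef_pos: [0.5897, 0.0497, 0.0641]
tcp_rot: [0.948, 0.318, 0.0, 0.0]
contact_force: [0.5, 0.2, -0.5]
opening: 0.373
finger_force: 0.0
```

```bash
python3 f.py; python3 go.py 526.5 233 150 36
```

```text
t 28.65 [589.6  49.7  63.9] F [ 0.1 -0.4  0.4] T mNm [ 22.7  -6.4 -21.7] tz [ 3.e-01 -0.e+00 -1.e+03] [27.6 19.4  7.9] 0.374330648918101
tool xy 499.8803000000001 315.9179
t 28.65 pos [589.5  49.7  63.8] psi -52.89 q [-0.09  0.33  1.9   0.    0.91  0.84] open 0.374 F [-0.6 -0.1  0.5] tz [ 1.e-04  0.e+00 -1.e+00]
shift [  60.4 -184.2  -86.2] turn z -88.89
```

To row units: -184 mm / 1000 = -0.184, -125 mm / 1000 = -0.125, -59 degrees / 180 = -0.3278.

send_rows(rows="0 0 0 0 0 -0.03 -0.25;0 0 0 0 0 -0.08 -0.25;0 0 -0.05 0.005 -0.015 -0.105 0;0 0 -0.1056 0.015 -0.045 -0.105 0;0 0 -0.1611 0.027 -0.085 -0.105 0;0 0 -0.2167 0.04 -0.125 -0.1 0;0 0 -0.2722 0.052 -0.16 -0.09 0;0 0 -0.3278 0.0605 -0.184 -0.086 0")

```text
time: 29.65
eef_pos: [0.5255, 0.2343, 0.1491]
tcp_rot: [0.666, 0.746, -0.0, -0.0]
contact_force: [-0.3, 0.3, 0.1]
opening: 0.5
finger_force: 0.0
```

```bash
python3 go.py 527.5 233.3 150 36;  python3 v2.py k5.png 577 40 60 75 scene; python3 - <<'E'
from h import *
from fit import fit
T=shot('top');S=shot('scene')
for n,p in(('T',T),('S',S)):print(n,fit(p,(.527,.233),[(.056,.017)],6)[:3].tolist(), fit(p,(.577,.040),[(.058,.084),(.046,.084)],6)[:2].tolist())
E
```

```text
t 29.65 pos [525.5 234.3 149.1] psi 6.51 q [0.24 0.18 1.91 0.   1.06 0.13] open 0.5 F [-0.3  0.3  0.1] tz [-1.1e-03 -2.0e-04 -1.0e+00]
shift [-1.2  1.9 -0.9] turn z -29.49
216 162 8.0
T [[6252.7, 526.5, 229.0], [6244.1, 526.5, 228.5], [6242.2, 526.0, 228.5]] [[17537.9, 576.0, 39.5], [17514.0, 576.5, 39.5]]
S [[10399.9, 527.0, 232.5], [10399.6, 525.5, 231.5], [10399.2, 529.0, 234.0]] [[19426.9, 576.5, 41.5], [19408.5, 575.5, 41.0]]
```

View pics/k5.png

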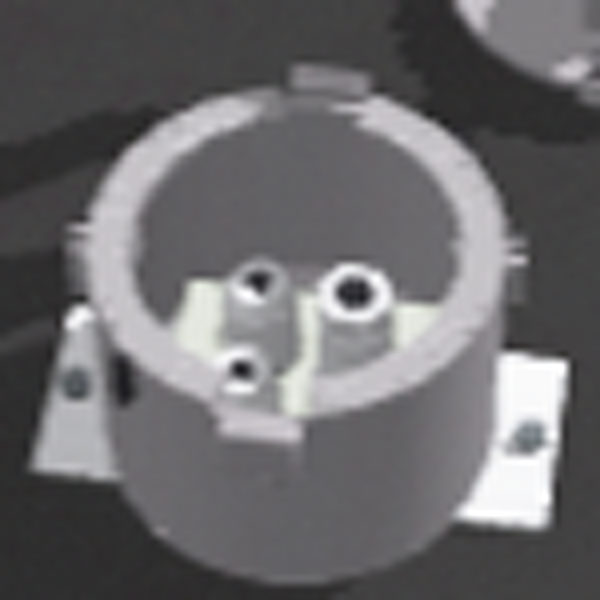

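The key stands upright in the pocket at crop (355,310), beside the nuts. Next is the lid.

To row units: 102 mm / 1000 = 0.102, 100 mm / 1000 = 0.1, -29.5 degrees / 180 = -0.1639.

send_rows(rows="0 0 -0.0556 -0.001 0.001 0 0;0 0 -0.1111 -0.001 0.001 0.015 0;0 0 -0.1639 -0.001 0.001 0.04 0;0 0 -0.1639 -0.001 0.001 0.065 0;0 0 -0.1639 -0.001 0.001 0.085 0;0 0 -0.1639 -0.001 0.001 0.095 0;0 0 -0.1639 -0.001 0.001 0.1 0;0 0 -0.1639 -0.001 0.001 0.102 0")

```text
time: 30.9
eef_pos: [0.5282, 0.2321, 0.0481]
tcp_rot: [0.457, 0.889, 0.0, 0.0]
contact_force: [0.4, -0.6, -0.0]
opening: 0.501
finger_force: 0.0
```

```bash
python3 set.py|tail -2; python3 go.py 527.5 233.3 44 36
```

```text
31.35 [527.9 232.1  48. ] [ 0.     0.001  0.003 -0.     0.   ]
31.4 [527.9 232.1  48. ] [-0.     0.001  0.002  0.001  0.   ]
t 31.4 pos [527.9 232.1  48. ] psi 35.62 q [ 0.24  0.33  1.94 -0.    0.87 -0.38] open 0.5 F [ 0.  -0.3 -0.7] tz [ 4.e-04  1.e-04 -1.e+00]
shift [1.2 0.4 4. ] turn z -0.38
```

To row units: 3.5 mm / 1000 = 0.0035, 2 mm / 1000 = 0.002.

send_rows(rows="0 0 0 0.001 0 0.002 0;0 0 0 0.001 0 0.0035 0;0 0 0 0.001 0 0.0035 -0.8;0 0 0 0.001 0 0.0035 -0.8;0 0 0 0.001 0 0.0035 -0.8;0 0 0 0.001 0 0.0035 -0.8", grip_force=70)

```text
time: 32.15
eef_pos: [0.5273, 0.2328, 0.0443]
tcp_rot: [0.457, 0.889, 0.0, 0.0]
contact_force: [-0.1, -0.5, 0.8]
opening: 0.176
finger_force: 69.4
```

```bash
python3 f.py; python3 go.py 575.7 39.5 160 37.2
```

```text
t 32.35 [527.3 232.9  44.3] F [ 0.8  0.2 -0.3] T mNm [ 21.3 -17.6  -2.6] tz [ 3.e-01  1.e-01 -1.e+03] [16.  26.  17.7] 0.17632332871119585
tool xy 560.6968 132.34059999999994
t 32.35 pos [527.3 232.9  44.3] psi 35.62 q [ 0.24  0.33  1.94 -0.    0.86 -0.38] open 0.176 F [ 0.8  0.5 -0.2] tz [ 3.e-04  1.e-04 -1.e+00]
shift [-185.4  -73.2 -115.7] turn z -1.58
```

To row units: -185.5 mm / 1000 = -0.1855, -170 mm / 1000 = -0.17, -1.5 degrees / 180 = -0.0083.

send_rows(rows="0 0 0 0 0 -0.04 -0.8;0 0 0 0 0 -0.085 -0.8;0 0 -0.0083 -0.02 -0.008 -0.115 -0.8;0 0 -0.0083 -0.055 -0.022 -0.115 -0.8;0 0 -0.0083 -0.095 -0.038 -0.115 -0.8;0 0 -0.0083 -0.135 -0.054 -0.115 -0.8;0 0 -0.0083 -0.17 -0.068 -0.112 -0.8;0 0 -0.0083 -0.1855 -0.073 -0.105 -0.8")

```text
time: 33.35
eef_pos: [0.576, 0.0378, 0.1489]
tcp_rot: [0.446, 0.895, -0.0, -0.0]
contact_force: [0.3, -0.1, -0.6]
opening: 0.176
finger_force: 69.1
```

```bash
python3 set.py|tail -2; python3 go.py 575.7 39.5 140 37.2; cat > fl.py <<'E'
from fit import *
S=shot('scene');x=np.mean([(shot('scene'),ctrl.get_state()['eef_pos'])[1] for i in range(2)],0)
print((x*1000).round(1));z=x[2]-.0443+.017
print('flange S',fit(S,x[:2],[(.056,z)],6)[:3].tolist());cv2.imwrite('pics/l1.png',cv2.resize(cv2.cvtColor(S['color'],cv2.COLOR_RGB2BGR)[130:240,200:310],(600,600),interpolation=cv2.INTER_CUBIC))
E
python3 fl.py
```

```text
33.8 [575.7  40.6 149.4] [-0.005 -0.001 -0.003 -0.002 -0.002]
33.85 [575.8  40.4 149.5] [-0.004 -0.    -0.002 -0.003 -0.001]
t 33.85 pos [575.8  40.4 149.5] psi 37.19 q [-0.11  0.18  1.9   0.    1.06 -0.75] open 0.173 F [ 0.7  0.3 -1.6] tz [ 3.e-04  1.e-04 -1.e+00]
shift [-0.7 -0.6  9.5] turn z -0.01
[575.9  39.8 149.3]
flange S [[7775.0, 574.9, 41.3], [7742.9, 574.9, 40.8], [7727.3, 574.4, 41.3]]
```

View pics/l1.png

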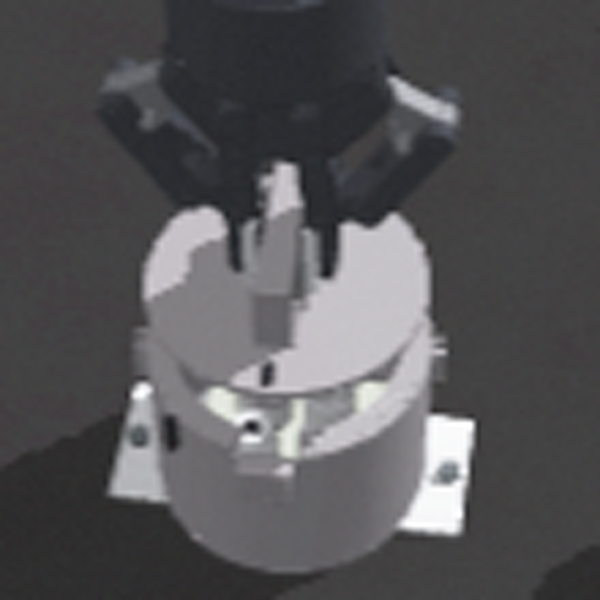

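The lid is gripped and hangs level above the canister. Its dash at crop (267,372) lines up with the near ear at (267,455). I'll descend gently.

To row units: 26 mm / 1000 = 0.026, 24 mm / 1000 = 0.024.

send_rows(rows="0 0 0 0 0 0.006 -0.8;0 0 0 0 0 0.012 -0.8;0 0 0 0 0 0.017 -0.8;0 0 0 0 0 0.02 -0.8;0 0 0 0 0 0.022 -0.8;0 0 0 0 0 0.024 -0.8;0 0 0 0 0 0.026 -0.8;0 0 0 0 0 0.026 -0.8")

```text
time: 35.1
eef_pos: [0.5758, 0.0395, 0.1231]
tcp_rot: [0.445, 0.895, -0.0, -0.0]
contact_force: [0.1, 0.7, -1.4]
opening: 0.178
finger_force: 69.1
```

```bash
python3 f.py
```

```text
t 35.3 [575.9  39.5 123.3] F [ 0.  -0.3 -1.9] T mNm [-15.9  31.2   9.1] tz [ 2.e-01 -0.e+00 -1.e+03] [27.4 23.6 17.4] 0.1739693209056451
tool xy 482.8108 315.7862
```

send_rows(rows="0 0 0 0 0 0.002 -0.8;0 0 0 0 0 0.004 -0.8;0 0 0 0 0 0.0055 -0.8;0 0 0 0 0 0.0065 -0.8;0 0 0 0 0 0.0072 -0.8;0 0 0 0 0 0.0078 -0.8;0 0 0 0 0 0.0078 -0.8")

```text
time: 36.17
eef_pos: [0.576, 0.0395, 0.1162]
tcp_rot: [0.445, 0.895, -0.0, -0.0]
contact_force: [-3.9, 0.3, 4.8]
opening: 0.175
finger_force: 70.0
```

```bash
python3 f.py;python3 go.py
```

```text
t 36.375 [575.9  39.5 116.2] F [-3.7  0.1  5.7] T mNm [  7.3 644.3   7.4] tz [-1.e-01 -1.e-01 -1.e+03] [ 9.9 24.9 28.2] 0.1754029728713897
tool xy 482.8108 315.7862
t 36.38 pos [576.   39.5 116.3] psi 37.12 q [-0.11  0.23  1.92 -0.    1.   -0.75] open 0.175 F [-2.6 -0.4  5.5] tz [-0.e+00 -1.e-04 -1.e+00]
```

To row units: 34 degrees / 180 = 0.1889.

send_rows(rows="0 0 0.0222 0 0 0 -0.8;0 0 0.05 0 0 0 -0.8;0 0 0.0778 0 0 0 -0.8;0 0 0.1056 0 0 0 -0.8;0 0 0.1333 0 0 0 -0.8;0 0 0.1556 0 0 0 -0.8;0 0 0.1778 0 0 0 -0.8;0 0 0.1889 0 0 0 -0.8")

```text
time: 37.38
eef_pos: [0.5767, 0.0391, 0.1162]
tcp_rot: [0.688, 0.726, 0.0, 0.001]
contact_force: [-0.6, -2.5, 3.9]
opening: 0.177
finger_force: 69.9
```

```bash
python3 f.py;python3 go.py
```

```text
t 37.575 [576.7  39.1 116.3] F [-0.2 -2.   5. ] T mNm [-273.8  308.9  -18.7] tz [ 2.1e+00 -7.0e-01 -1.0e+03] [23.2  7.6 47.4] 0.17361836135131964
tool xy 483.20720000000006 316.5874
t 37.58 pos [576.7  39.2 116.2] psi 3.13 q [-0.11  0.23  1.92 -0.    0.99 -0.16] open 0.174 F [-0.3 -3.1  5.1] tz [ 2.1e-03 -7.0e-04 -1.0e+00]
```

To row units: 8.2 degrees / 180 = 0.0456.

send_rows(rows="0 0 0.0167 0 0 0 -0.8;0 0 0.0333 0 0 0 -0.8;0 0 0.0456 0 0 0 -0.8;0 0 0.0456 0 0 0 -0.8;0 0 0.0456 0 0 0 -0.8;0 0 0.0456 0 0 0 -0.8")

```text
time: 38.33
eef_pos: [0.5767, 0.0395, 0.1163]
tcp_rot: [0.738, 0.675, 0.001, 0.001]
contact_force: [-0.3, -0.4, 5.1]
opening: 0.175
finger_force: 70.1
```

```bash
python3 f.py;python3 go.py; cat > last.py <<'E'
from h import *
S=shot('scene');T=shot('top')
c=lambda p,u,v,w:cv2.resize(cv2.cvtColor(p['color'],cv2.COLOR_RGB2BGR)[v-w//2:v+w//2,u-w//2:u+w//2],(400,500),interpolation=cv2.INTER_CUBIC)
cv2.imwrite('pics/l2.png',np.hstack([c(T,260,178,64),c(S,253,203,70)]))
# predicted rib and dash pixels in S
for a in(35.7,36.7,37.7):
    for s in(0,180):
        t=np.radians(a+90-42+s);print(a,s,'rib z60',w2p(S,[.576+.0585*np.cos(t),.0395+.0585*np.sin(t),.065]).round(1))
psi=-5;
for s in(0,180):t=np.radians(85+s);print('dash',w2p(S,[.576+.05*np.cos(t),.0395+.05*np.sin(t),.089]).round(1),w2p(T,[.576+.05*np.cos(t),.0395+.05*np.sin(t),.089]).round(1))
E
python3 last.py
```

```text
t 38.525 [576.6  39.5 116.3] F [-0.3 -1.2  5.8] T mNm [-165.5  224.3  -25.4] tz [ 2.1e+00  1.0e-01 -1.0e+03] [34.3 16.1 30.9] 0.17860932584121972
tool xy 483.3687 316.2083
t 38.52 pos [576.7  39.5 116.3] psi -5.08 q [-0.11  0.23  1.92  0.    0.99 -0.02] open 0.179 F [-0.5 -1.6  6.2] tz [ 2.2e-03  1.0e-04 -1.0e+00]
35.7 0 rib z60 [272.1 184.9]
35.7 180 rib z60 [230.9 211. ]
36.7 0 rib z60 [271.8 184.6]
36.7 180 rib z60 [231.2 211.3]
37.7 0 rib z60 [271.5 184.4]
37.7 180 rib z60 [231.5 211.6]
dash [269.  179.7] [240.9 173.8]
dash [233.7 202.8] [276.4 175.8]
```

View pics/l2.png

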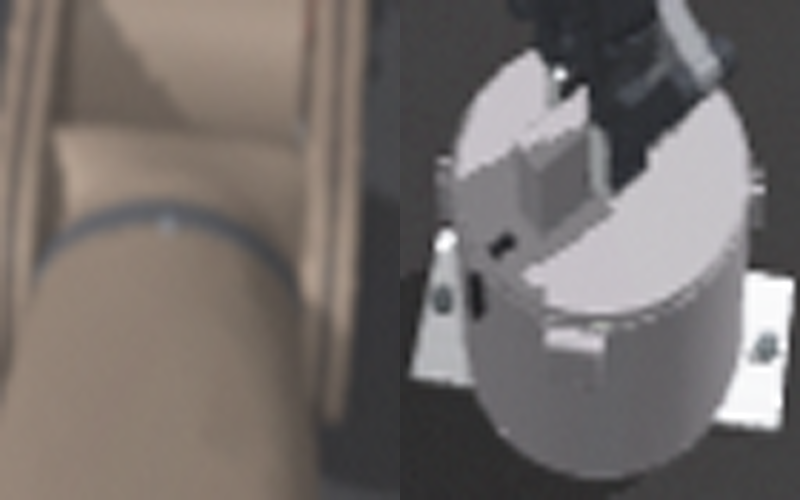

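```bash
python3 - <<'E'
from h import *
S=shot('scene');c=np.array([.575,.0405])
for n,uv,z in(('dash',(235.6,201.9),.089),('rib',(231.1,209.2),.068),('rib',(231.1,209.2),.072)):
    w=p2w(S,uv,z)[:2]-c;print(n,np.hypot(*w)*1000,np.degrees(np.arctan2(w[1],w[0])))
E
python3 f.py; python3 set.py|tail -1
```

```text
dash 46.310356388497105 -92.70659397844192
rib 57.22883026838484 -97.03353435013845
rib 58.76389811489353 -94.56526158762372
t 38.875 [576.6  39.6 116.2] F [-0.2 -0.7  5.1] T mNm [-141.9  255.7  -38.8] tz [ 2.1e+00  1.0e-01 -1.0e+03] [11.3 17.9 20.8] 0.17159433213263797
tool xy 483.42900000000003 316.1286
39.17 [576.6  39.5 116.2] [-0.001  0.     0.001  0.002 -0.   ]Traceback (most recent call last):
  File "set.py", line 3, in <module>
    shot('scene');s=ctrl.get_state();print(round(s['time'],2),(s['eef_pos']*1000).round(1),np.round(s['dq'],3)[:5])
    ~~~~^^^^^^^^^
  File "h.py", line 4, in shot
    def shot(n): return ctrl.read_camera(n)
                        ~~~~~~~~~~~~~~~~^^^
ValueError: 200 camera calls are used up
```

The lid is seated at 116 mm TCP height. It has turned 42 degrees, the dash is over the rib within about 3 degrees, and it is still and gripped, so I'm handing in.

```bash
python3 -c "
from plant import ctrl
print(ctrl.sign_off())"
```

```text
the job is handed in; nothing more can be done
None
```

The job is handed in at about 39 s of the 58 s limit: the key stands wide end down in its pocket, and the seated lid is turned about 42° clockwise to the rib (dash within about 3° of it), short of the click and still gripped.

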